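# Set the dust suction to level five and start it

## Task

On the white dust suction unit, push the wing of the black speed dial round with a fingertip, click by click, until it rests at level five (the orange dot, the fifth dot clockwise from the white OFF bar), and only then press the green start button all the way down and let it come back up. Do not pinch the wing between the fingers, do not press the red stop button, and leave the cast, mug, bottle and pen lying where they are.

Things in the scene. Friction and masses are not known exactly. Their poses are not given: they have to be found in the camera images.
- suction_unit: White box, 170 x 170 x 65 mm high, fixed to the bench with a level top; origin at the centre of its underside, z up. The dial stands at the middle of its top. Eight marks at 62 mm radius round the dial are painted flat: a white bar (OFF) 105 degrees counterclockwise (seen from above) from the unit's own x axis, then seven dots growing in size, one every 30 degrees clockwise. Dots are black, the fifth (level 5) is orange and lies 45 degrees clockwise from the unit's x axis.
- dial_axis (a point): Point on the dial's vertical turning axis at the level of the unit's top face (65 mm above the bench). Axes as the unit's.
- suction_dial (a joint): Angle of the dial in rad: 0 at OFF, growing as it turns clockwise seen from above, 0.524 rad (30 degrees) per click; level 5 reads 2.618; stops at OFF and just past level 7 (3.67). The dial rests only at the clicks: past half way to the next click it snaps into it by itself, before half way it falls back. It takes about 2.5 N at 36 mm from the axis to turn it over a click. It starts at a click from OFF to level 3. Wing direction = unit yaw + 105 degrees - this angle.
- wing_end (a point): Upper outer end of the dial's wing, 48 mm from the axis and 37 mm above the unit's top. The dial is a black disc 60 mm wide and 8 mm thick, with a hub 26 mm wide and 36 mm high and, on one side of the hub only, a wing running from the hub out to 48 mm from the axis. The wing is 16 mm thick, its flanks 8 to 34 mm above the unit's top, and bears a white line along its top. The point's x axis points outward along the wing, z up.
- flank_behind: The wing's flank on its counterclockwise side (seen from above), a face 35 x 26 mm; pushing on it turns the dial clockwise, to higher levels. Origin at the flank's lower middle, 30 mm from the axis and 8 mm above the unit's top. x axis outward along the wing.
- flank_ahead: The wing's other flank, on its clockwise side; pushing on it turns the dial back, to lower levels. Same size. Both flanks pressed at once by the fingers counts as pinching.
- start_button_top (a point): Centre of the top of the green start button, 30 mm wide, z up. It stands on a fixed grey pod 60 x 60 x 35 mm high beside the suction unit, left or right.
- start_button (a joint): Travel of the green start button in m: 0 up, 0.006 fully down; springs back, about 5 N fully down.
- stop_button_top (a point): Centre of the top of the red stop button, on a pod like the start button's on the other side of the unit.
- stop_button (a joint): Travel of the red stop button in m: 0 up, 0.006 fully down. Not to be pressed.
- dental_cast: Loose cream plaster cast of a jaw, 58 x 66 x 31 mm high; origin at the centre of its underside. Leave alone.
- red_mug: Loose red mug, 72 mm wide, 85 mm high, handle towards its +y; origin at the centre of its underside. Leave alone.
- dropper_bottle: Loose white bottle with a green cap, 40 mm wide, 90 mm high; origin at the centre of its underside. Leave alone.
- polishing_pen: Loose blue and steel polishing pen lying along its own x, about 140 mm long and 20 mm high; origin under its middle. Leave alone.
Not all that is in view belongs to the job. What is shaped like the part that bears stop_button_top but blue or brown is not meant.

How it is judged:
By the outcome, as a careful person would: the job done as asked, in the order asked, and still so for the second after the job is handed in, with the robot touching nothing.
It also fails if it takes over 61 s, if anything falls off the work surface, if the arm or the gripper's body presses on something with over 40 N, if the wrist force passes 120 N, or if a joint passes its speed limit or range.

## Robot

A 6-joint arm with a two-finger parallel gripper is mounted at the origin on the work surface. World frame = base frame: x ahead of the robot, y to its left, z up, the work surface at z = 0. Lengths are in mm, angles in rad, forces in N, time in s.
With the tool pointing down it reaches from about 275 to 1000 mm from the base axis. Payload 8.4 kg.
Tool frame: the origin (TCP) lies at the very end of the fingers, on their centre line; the grasp point (between the pads) lies 19 mm behind it; z points along the fingers, x is the direction in which the jaws open and shut, and the axes are right-handed (so a half turn about z gives the same grasp; the last joint's range is limited). The gripper opens to 85 mm and grips with 20 to 120 N. Pads are 22 mm wide; open, the fingers measure 114 mm over their backs; the gripper's body (76 mm by 85 mm) begins 54 mm behind the grasp point. The pads swing forward as they close: fully open they stand 13 mm farther back than shut.
Start: joints at [-1.289, 0.353, 1.633, -0, 1.155, -0.002], TCP at [175.002, -600.002, 231.281] pointing down, gripper open.
Joint ranges: [-2.63, 2.63], [-0.92, 2.1], [0.06, 2.66], [-1.3, 4.44], [0, 2.69], [-3.02, 3.02]. Speed limits (rad/s): [2.22, 2.22, 2.79, 3.14, 3.14, 3.14].

## Interface

Orientations are given as [roll, pitch, yaw] about the fixed x, y, z axes, in that order (R = Rz(yaw) Ry(pitch) Rx(roll)).
In Python, from rig import r gives the robot as it stands.
- The arm moves only by the tool arm_command, never from a script. Its argument "targets" is a list of rows, each a list of 6 numbers: the shift along the tool's x, y, z in m, then the turn, a rotation vector about the tool's x, y, z in rad. A call has 1 to 20 rows; each row shifts and turns the commanded pose from where the row before left it, along the tool's axes as they then stand; what a row does not reach is not made up. A row lasts 1/12 s, in which the tool goes at most 41.7 mm and 7.16 degrees, less where a joint would pass 70% of its speed; a pose out of reach is approached as far as the arm can. A call is refused whole if a number of a shift passes 0.0417 or a number of a turn 0.125, either way. A call with a gripper value outside its range is refused whole. "fingers" is the finger opening in m, from 0 to 0.0854, set as the call begins (left out, the last holds). The fingers move at their own pace and stop on an object; "squeeze" is the grip in N (left out, the last holds). Time passes only in rows, so rows that do not move let the fingers close. It gives the time, the measured TCP pose, the force and the opening at its end, in the units of the state.
- r.sense(): the state, without advancing time (a new reading comes with each control period).
- r.grab_frame(name): name is "side" or "top" or "wrist"; returns a dict with "image" (384x512x3 uint8, blue, green, red), "fx", "fy", "cx", "cy" (pixels), "k1" (the pictures are not rectified: a ray, as slopes to the right and down, at radius r is drawn at 1 + k1 r^2 times it, then the intrinsics apply), "xyz" and "orientation" of the camera in the world. Camera axes: x right, y down, z forward; pixel columns grow to the right and rows downward; lengths in mm; the calibration is good to about 2 mm. A picture is of the moment at which its call begins. There is no depth.
- r.sign_off(): hands the job in, once; it reports no verdict.
The state is a dict: "clock": time; "qpos": joint angles; "qvel": joint speeds; "joint_efforts": joint torques, N m; "eef_pos": TCP position; "tcp_rot": TCP orientation; "contact_force": force on the tool from outside, world axes, zero at the start; "wrist_torque": the same for the moment, N m; "opening": opening from 0.0 (shut) to 1.0 (fully open).
Only numpy, scipy, OpenCV 4.12 (cv2) and the standard library are available. Lean on these libraries where they do the work, as an engineer would, in place of code of your own. Each camera call takes 0.05 s, during which the arm holds its last target.

## Working session

There is one attempt and no reset: what is moved stays moved. The work goes in short steps, Python scripts to look and compute and a tool call to move; the robot and the scene stay as the last step left them, time stands still between calls to the robot, and variables do not carry over. Pictures are saved under pics/ and viewed, and the job is handed in when it is done.

Besides the shell and the picture viewer there is one more tool, called after "Emit:" as name([rows], argument=value, ...), one row to a line, values as JSON. arm_command: Moves the arm, as the interface text tells. Its arguments: {"type":"object","properties":{"targets":{"type":"array"},"fingers":{"type":"number"},"squeeze":{"type":"number"}},"required":["targets"]}

```bash
ls; mkdir -p pics
python3 - <<'E'
from rig import r
import cv2,pickle
print(r.sense())
for n in("top","side","wrist"):
    f=r.grab_frame(n); cv2.imwrite(f"pics/{n}0.png",f["image"]); pickle.dump(f,open(f"{n}0.pkl","wb"))
    print(n,{k:v for k,v in f.items() if k!="image"})
E
```

```text
pics
{'clock': 0.0, 'qpos': array([-1.28940266e+00,  3.53665328e-01,  1.63411860e+00,  1.63355417e-05,
        1.15522399e+00, -2.39716992e-03]), 'qvel': array([ 5.07707251e-04,  1.02761385e-03,  4.69519449e-04, -3.17948924e-05,
        2.78543322e-04,  5.90822729e-04]), 'joint_efforts': array([-1.70091200e-03, -6.05250192e+01, -3.42062402e+01, -1.83709149e-04,
        9.20270715e-03,  2.61493184e-06]), 'eef_pos': array([ 174.87240998, -599.54114547,  230.55760755]), 'tcp_rot': array([-3.14157433e+00,  1.41522777e-03, -1.28701208e+00]), 'contact_force': array([-0.88155965,  0.04453604,  1.16344404]), 'wrist_torque': array([ 0.0234845 ,  0.01999035, -0.07499368]), 'opening': 0.9982339068558059}
top {'fx': 454.34630603066387, 'fy': 454.34630603066387, 'cx': 255.81191034601304, 'cy': 186.11710478873118, 'k1': -0.02591786083923288, 'xyz': array([497.56810461,  33.59118856, 848.85918618]), 'orientation': array([-3.0448279 ,  0.01965766, -1.5726562 ])}
side {'fx': 472.8018237821432, 'fy': 472.8018237821432, 'cx': 262.1830820274147, 'cy': 189.1775700234547, 'k1': -0.0699059765428936, 'xyz': array([313.57161289, 715.21463077, 592.76750689]), 'orientation': array([-2.18406869, -0.00691509, -2.8031046 ])}
wrist {'fx': 345.42071923994763, 'fy': 345.42071923994763, 'cx': 259.2999361837452, 'cy': 186.79010507665265, 'k1': 0.01650358787468062, 'xyz': array([ 237.18018396, -582.20106239,  374.77195405]), 'orientation': array([ 2.87758389e+00,  1.21490220e-03, -1.28638223e+00])}
```

View pics/top0.png

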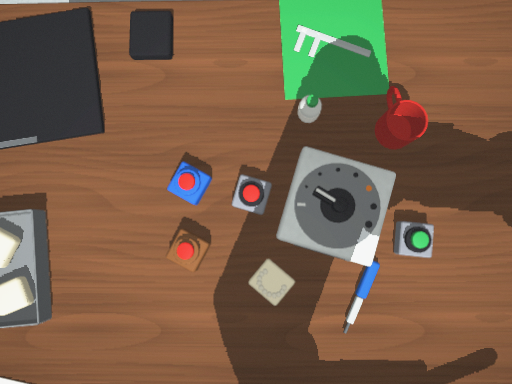

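View pics/side0.png

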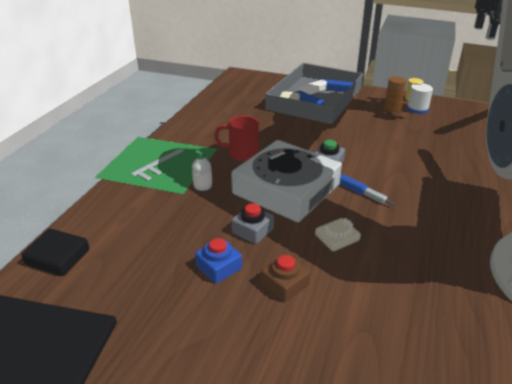

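```bash
cat > h.py <<'E'
import numpy as np,cv2,pickle
from scipy.spatial.transform import Rotation as R
def cam(f):
    return R.from_euler('xyz',f["orientation"]).as_matrix(),np.array(f["xyz"])
def unproj(f,uv,z):
    M,c=cam(f); d=np.array([(uv[0]-f["cx"])/f["fx"],(uv[1]-f["cy"])/f["fy"]]); s=d.copy()
    for _ in range(20): s=d/(1+f["k1"]*(s@s))
    ray=M@np.array([s[0],s[1],1]); return c+ray*(z-c[2])/ray[2]
def proj(f,p):
    M,c=cam(f); q=M.T@(np.array(p,float)-c); s=q[:2]/q[2]; s=s*(1+f["k1"]*(s@s))
    return np.array([f["fx"]*s[0]+f["cx"],f["fy"]*s[1]+f["cy"]])
def crop(f,x0,y0,w,h,k,name):
    im=f["image"][y0:y0+h,x0:x0+w]; cv2.imwrite(name,cv2.resize(im,None,fx=k,fy=k,interpolation=cv2.INTER_CUBIC))
E
python3 - <<'E'
from h import *
f=pickle.load(open("top0.pkl","rb"))
crop(f,270,140,180,135,4.4,"pics/topc.png")
E
```

```text
(no output)
```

View pics/topc.png

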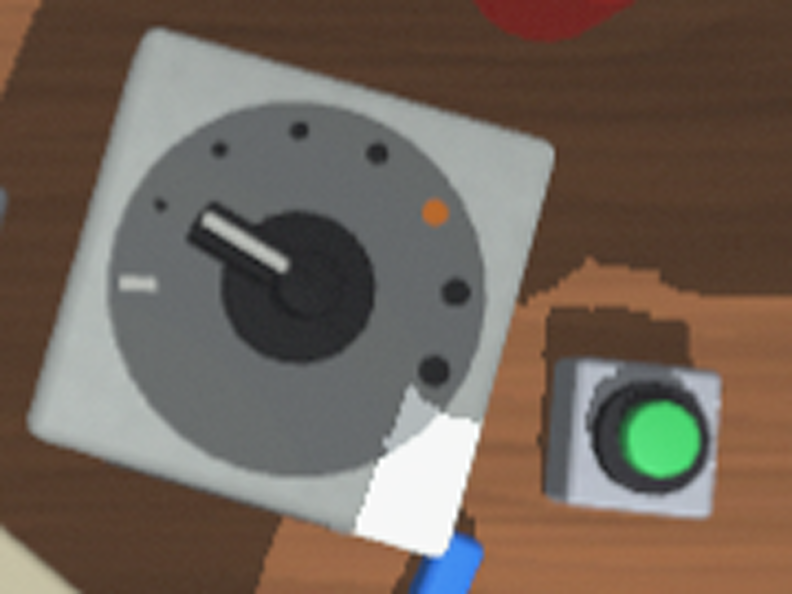

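The top crop shows the OFF bar at (138,284), dots at (160,205), (220,149), (299,130), (377,153), orange (435,212), then (456,292) and (434,371). The wing points at the first dot, so the dial is at level 1. The green button is at (662,440).

Run:
```python
from h import *
f=pickle.load(open("top0.pkl","rb"))
px=np.array([(138,284),(160,205),(220,149),(299,130),(377,153),(435,212),(456,292),(434,371)],float)
uv=(px+.5)/4.4-.5+[270,140]
P=np.array([unproj(f,u,65)[:2] for u in uv])
a=np.deg2rad(105-30*np.arange(8)); Q=62*np.c_[np.cos(a),np.sin(a)]
mq,mp=Q.mean(0),P.mean(0); H=(Q-mq).T@(P-mp)
yaw=np.arctan2(H[0,1]-H[1,0],H[0,0]+H[1,1]); c,s=np.cos(yaw),np.sin(yaw); M=np.array([[c,-s],[s,c]])
t=mp-M@mq
print("centre",t,"yaw",np.degrees(yaw),"res",np.round(P-(Q@M.T+t),1))
wd=yaw+np.deg2rad(105)
for k in range(8):
    a=wd-k*np.pi/6; w=[*(t+48*np.array([np.cos(a),np.sin(a)])),102]; print(k,np.round(np.degrees(a)),np.round(w),((proj(f,w)+.5-[270,140])*4.4).round())
# hub
print(((proj(f,[*t,101])+.5-[270,140])*4.4).round())
for z in (35,40,45,50): print(z,unproj(f,(np.array([662,440])+.5)/4.4-.5+[270,140],z).round(1))
for n,u in(("pod corners",[(580,359),(721,372),(711,517),(566,500)]),):
    for q in u: print(unproj(f,(np.array(q)+.5)/4.4-.5+[270,140],35).round(1))
g=pickle.load(open("side0.pkl","rb"))
print("side", proj(g,[*t,65]),[proj(g,unproj(f,(np.array([662,440])+.5)/4.4-.5+[270,140],z)).round(1) for z in(35,40,45,50,55)])
crop(g,220,120,160,110,5,"pics/sidec.png")
```

```text
centre [540.58507026 -91.07746346] yaw -16.713689294661542 res [[-0.3  0.1]
 [ 0.   0.4]
 [ 0.1 -0.2]
 [ 0.2 -0.2]
 [ 0.1  0.1]
 [ 0.1 -0.1]
 [-0.1 -0.1]
 [-0.2 -0. ]]
0 88.0 [542. -43. 102.] [184. 279.]
1 58.0 [566. -50. 102.] [203. 216.]
2 28.0 [583. -68. 102.] [250. 170.]
3 -2.0 [589. -93. 102.] [314. 155.]
4 -32.0 [ 581. -116.  102.] [378. 173.]
5 -62.0 [ 563. -133.  102.] [425. 221.]
6 -92.0 [ 539. -139.  102.] [442. 286.]
7 -122.0 [ 515. -132.  102.] [424. 350.]
[313. 283.]
35 [ 480.2 -241.8   35. ]
40 [ 480.3 -240.1   40. ]
45 [ 480.4 -238.4   45. ]
50 [ 480.5 -236.7   50. ]
[ 512.9 -209.8   35. ]
[ 507.4 -266.6   35. ]
[ 449.3 -260.4   35. ]
[ 456.3 -202.4   35. ]
side [286.09132782 165.61730379] [array([329.1, 148.9]), array([329.1, 147.4]), array([329.1, 145.8]), array([329.1, 144.3]), array([329. , 142.7])]
```

View pics/sidec.png

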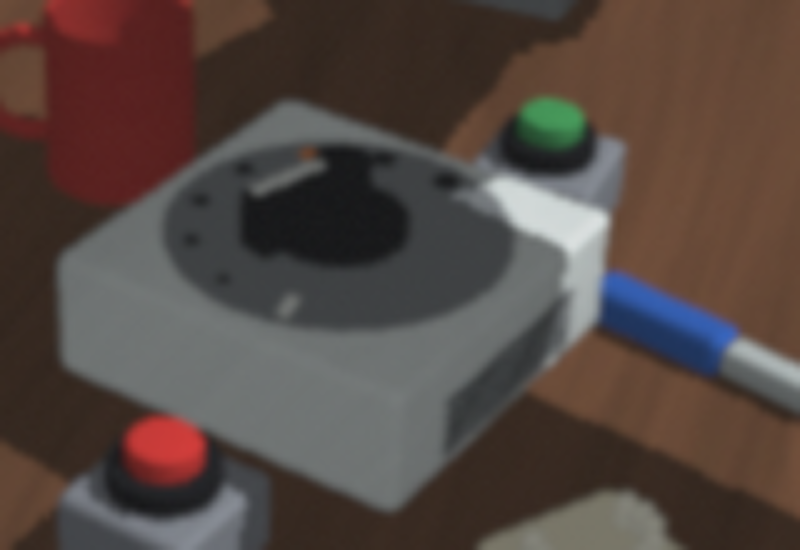

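The side crop puts the green button top at about (330,143), which gives z ≈ 53 mm, on a pod centred near (481,-235). That agrees with the top view. Next I'll work out the moves.

```bash
cat >> h.py <<'E'
AX=np.array([540.6,-91.1])
def pose(th,d=22.5,rho=36,z=83):
    t=np.deg2rad(th); p=AX+rho*np.array([np.cos(t),np.sin(t)])+d*np.array([-np.sin(t),np.cos(t)])
    return np.array([*p,z]),t-np.pi/2
def delta(s,p,yaw):
    M=R.from_euler('xyz',s["tcp_rot"]); N=R.from_euler('xyz',[np.pi,0,yaw])
    return M.inv().apply(p-s["eef_pos"]),(M.inv()*N).as_rotvec(), N.inv().apply(p-s["eef_pos"])
E
python3 - <<'E'
from h import *
from rig import r
s=r.sense()
p,y=pose(83,z=150); print(p,y); print(delta(s,p,y))
v=np.array([-22.5,-36]); 
for d in (.05,.0524): c,n=np.cos(d),np.sin(d); print(d,np.array([[c,-n],[n,c]])@v-v)
E
```

```text
[522.65500795 -52.62627831 150.        ] -0.12217304763960302
(array([-427.67266735, -487.00199786,   81.18847494]), array([-6.30793580e-04,  9.63497471e-04, -1.16482591e+00]), array([ 278.49093499, -585.31422312,   80.72474293]))
0.05 [ 1.82736923 -1.07954068]
0.0524 [ 1.91641958 -1.12904816]
```

Emit:
arm_command([
  [-0.0214, -0.0244, 0, 0, 0, 0],
  [-0.0214, -0.0244, 0, 0, 0, 0],
  [-0.0214, -0.0244, 0, 0, 0, 0],
  [-0.0214, -0.0244, 0, 0, 0, 0],
  [-0.0214, -0.0244, 0, 0, 0, 0],
  [-0.0214, -0.0244, 0, 0, 0, 0],
  [-0.0214, -0.0244, 0, 0, 0, 0],
  [-0.0214, -0.0244, 0, 0, 0, 0],
  [-0.0214, -0.0244, 0, 0, 0, 0],
  [-0.0214, -0.0244, 0, 0, 0, 0],
  [-0.0214, -0.0244, 0, 0, 0, 0],
  [-0.0214, -0.0244, 0, 0, 0, 0],
  [-0.0214, -0.0244, 0, 0, 0, 0],
  [-0.0214, -0.0244, 0, 0, 0, 0],
  [-0.0214, -0.0244, 0, 0, 0, 0],
  [-0.0214, -0.0244, 0, 0, 0, 0],
  [-0.0214, -0.0244, 0, 0, 0, 0],
  [-0.0214, -0.0244, 0, 0, 0, 0],
  [-0.0214, -0.0244, 0, 0, 0, 0],
  [-0.0214, -0.0244, 0, 0, 0, 0],
], fingers=0, squeeze=20)

```text
clock: 1.82
eef_pos: [524.1, -50.9, 231.2]
tcp_rot: [3.141, 0.0, -1.287]
contact_force: [0.9, 0.1, 0.1]
opening: 0.001
```

Emit:
arm_command([
  [0, 0, 0.006, 0, 0, -0.0971],
  [0, 0, 0.006, 0, 0, -0.0971],
  [0, 0, 0.006, 0, 0, -0.0971],
  [0, 0, 0.006, 0, 0, -0.0971],
  [0, 0, 0.006, 0, 0, -0.0971],
  [0, 0, 0.006, 0, 0, -0.0971],
  [0, 0, 0.006, 0, 0, -0.0971],
  [0, 0, 0.006, 0, 0, -0.0971],
  [0, 0, 0.006, 0, 0, -0.0971],
  [0, 0, 0.006, 0, 0, -0.0971],
  [0, 0, 0.006, 0, 0, -0.0971],
  [0, 0, 0.006, 0, 0, -0.0971],
  [0, 0, 0, 0, 0, 0],
  [0, 0, 0, 0, 0, 0],
  [0, 0, 0, 0, 0, 0],
])

```text
clock: 3.07
eef_pos: [523.7, -52.5, 159.5]
tcp_rot: [-3.142, -0.0, -0.125]
contact_force: [0.5, 0.2, 0.7]
opening: 0.003
```

Run:
```python
from h import *
from rig import r
s=r.sense(); print(s["clock"],s["eef_pos"],s["tcp_rot"],s["qpos"],s["opening"])
p,y=pose(83,z=83); print(p,y); print(delta(s,p,y))
f=r.grab_frame("wrist"); cv2.imwrite("pics/w1.png",f["image"]); pickle.dump(f,open("w1.pkl","wb"))
f=r.grab_frame("side"); cv2.imwrite("pics/s1.png",f["image"])
```

```text
3.0667 [523.74774521 -52.49464002 159.49385286] [-3.14156830e+00 -1.43067167e-04 -1.24937696e-01] [-1.02758728e-01  2.85393008e-01  1.91114600e+00  2.61255844e-05
  9.44910078e-01  2.21636629e-02] 0.003110043911247824
[522.65500795 -52.62627831  83.        ] -0.12217304763960302
(array([-1.07875976,  0.26864419, 76.49369279]), array([-2.41543603e-05, -1.43100738e-04, -2.76464622e-03]), array([-1.06854949,  0.26382826, 76.49385286]))
```

View pics/w1.png

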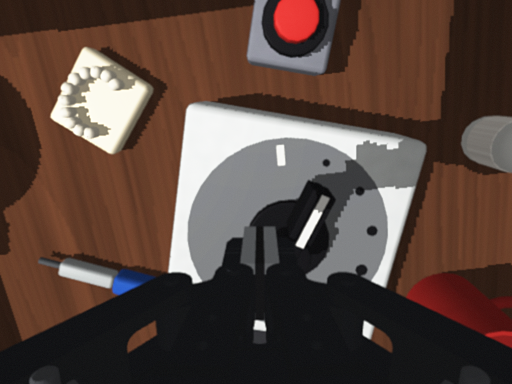

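View pics/s1.png

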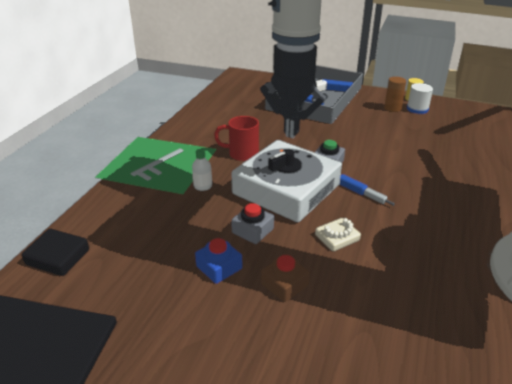

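The wrist view shows the wing tip at about (318,188), the OFF bar at (280,155) and the fingertips at about (240-282,230), roughly 17 mm across. The tip is thinner than I assumed, so I'll use d ≈ 17. I'll check the wing projection here too.

Run:
```python
from h import *
f=pickle.load(open("w1.pkl","rb"))
for k in(0,1): 
    a=np.deg2rad(88.29-30*k); u=np.array([np.cos(a),np.sin(a)])
    print(k,proj(f,[*(AX+48*u),102]),proj(f,[*(AX+13*u),102]),proj(f,[*(AX+62*u),65]))
for x in(-14,-9,9,14): 
    p,y=pose(83,z=159.5); print(x,proj(f,[p[0]+x*np.cos(y),p[1]+x*np.sin(y),162]))
```

```text
0 [288.8867991 184.9147102] [292.90468043 238.40017113] [283.04540412 151.98499221]
1 [329.14346405 191.50859528] [303.38685949 240.05334225] [328.11509797 159.53628979]
-14 [227.41752467 245.19488624]
-9 [238.659564   245.16748203]
9 [279.12432086 245.08569408]
14 [290.36775408 245.06765119]
```

Emit:
arm_command([
  [0, 0, 0.0077, 0, 0, 0],
  [0, 0, 0.0077, 0, 0, 0],
  [0, 0, 0.0077, 0, 0, 0],
  [0, 0, 0.0077, 0, 0, 0],
  [0, 0, 0.0077, 0, 0, 0],
  [0, 0, 0.0077, 0, 0, 0],
  [0, 0, 0.0077, 0, 0, 0],
  [0, 0, 0.0077, 0, 0, 0],
  [0, 0, 0.0077, 0, 0, 0],
  [0, 0, 0.0077, 0, 0, 0],
  [0.004, 0, 0, 0, 0, 0],
  [0, 0, 0, 0, 0, 0],
  [0, 0, 0, 0, 0, 0],
])

```text
clock: 4.25
eef_pos: [528.2, -53.0, 82.5]
tcp_rot: [3.142, -0.001, -0.122]
contact_force: [-0.0, 0.1, 0.4]
opening: 0.004
```

Emit:
arm_command([
  [0.0019, -0.0009, 0, 0, 0, 0.0524],
  [0.0019, -0.0009, 0, 0, 0, 0.0524],
  [0.0019, -0.0009, 0, 0, 0, 0.0524],
  [0.0019, -0.0009, 0, 0, 0, 0.0524],
  [0.0019, -0.0009, 0, 0, 0, 0.0524],
  [0.0019, -0.0009, 0, 0, 0, 0.0524],
  [0.0019, -0.0009, 0, 0, 0, 0.0524],
  [0.0019, -0.0009, 0, 0, 0, 0.0524],
  [0.0019, -0.0009, 0, 0, 0, 0.0524],
  [0.0019, -0.0009, 0, 0, 0, 0.0524],
  [0.0019, -0.0009, 0, 0, 0, 0.0524],
  [0.0019, -0.0009, 0, 0, 0, 0.0524],
  [0, 0, 0, 0, 0, 0],
])

```text
clock: 5.33
eef_pos: [553.2, -52.3, 82.9]
tcp_rot: [-3.141, -0.001, -0.753]
contact_force: [-0.3, 0.3, 0.2]
opening: -0.003
```

```bash
cat > chk.py <<'E'
from h import *
from rig import r
import sys
n=sys.argv[1]; th=float(sys.argv[2])
s=r.sense(); print(s["clock"],s["eef_pos"],np.degrees(s["tcp_rot"][2])+90,s["contact_force"],s["qpos"].round(2))
p,y=pose(th,d=17.5); print(p,delta(s,p,y))
f=r.grab_frame("wrist"); cv2.imwrite(f"pics/w{n}.png",f["image"])
for k in range(1,7): 
    a=np.deg2rad(88.29-30*k); u=np.array([np.cos(a),np.sin(a)])
    print(k,proj(f,[*(AX+48*u),102]).round(),proj(f,[*(AX+13*u),102]).round())
E
python3 chk.py 2 47
```

```text
5.3333 [553.20264809 -52.2719315   82.88580098] 46.85711041424301 [-0.30622741  0.25385224  0.20474883] [-0.1   0.43  1.9  -0.    0.81  0.66]
[552.35325118 -52.83629544  83.        ] (array([-0.23371543,  0.99252851, -0.11527109]), array([-0.00082309, -0.00108643, -0.00249345]), array([-0.23631429,  0.99203695, -0.11419902]))
1 [280. 238.] [295. 314.]
2 [343. 242.] [311. 315.]
3 [393. 273.] [324. 323.]
4 [414. 322.] [331. 336.]
5 [404. 371.] [329. 349.]
6 [369. 409.] [320. 360.]
```

View pics/w2.png

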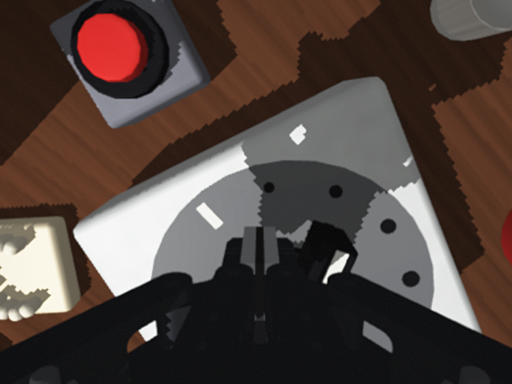

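The wing end is now at about (335,240), which matches level 2 (343,242). It has snapped one click and stands ahead of the finger. I'll push on for another click.

Emit:
arm_command([
  [0.0019, -0.0008, 0, 0, 0, 0.0524],
  [0.0019, -0.0008, 0, 0, 0, 0.0524],
  [0.0019, -0.0008, 0, 0, 0, 0.0524],
  [0.0019, -0.0008, 0, 0, 0, 0.0524],
  [0.0019, -0.0008, 0, 0, 0, 0.0524],
  [0.0019, -0.0008, 0, 0, 0, 0.0524],
  [0.0019, -0.0008, 0, 0, 0, 0.0524],
  [0.0019, -0.0008, 0, 0, 0, 0.0524],
  [0.0019, -0.0008, 0, 0, 0, 0.0524],
  [0.0019, -0.0008, 0, 0, 0, 0.0524],
  [0, 0, 0, 0, 0, 0],
  [0, 0, 0, 0, 0, 0],
])

```text
clock: 6.38
eef_pos: [569.4, -63.5, 82.5]
tcp_rot: [-3.141, -0.0, -1.272]
contact_force: [-0.7, 0.3, 0.7]
opening: -0.001
```

```bash
python3 chk.py 3 17
```

```text
6.3833 [569.36617656 -63.48944019  82.46354044] 17.127230780489924 [-0.68312819  0.2956378   0.67861623] [-0.11  0.46  1.86  0.    0.82  1.16]
[569.91046638 -63.8392854   83.        ] (array([ 0.49466363, -0.4172241 , -0.53634307]), array([-1.85253476e-04, -7.91312282e-05,  2.22060337e-03]), array([ 0.49369358, -0.4182221 , -0.53645956]))
1 [223. 261.] [280. 319.]
2 [280. 235.] [295. 313.]
3 [344. 239.] [311. 314.]
4 [393. 272.] [324. 321.]
5 [415. 320.] [331. 334.]
6 [404. 370.] [329. 348.]
```

View pics/w3.png

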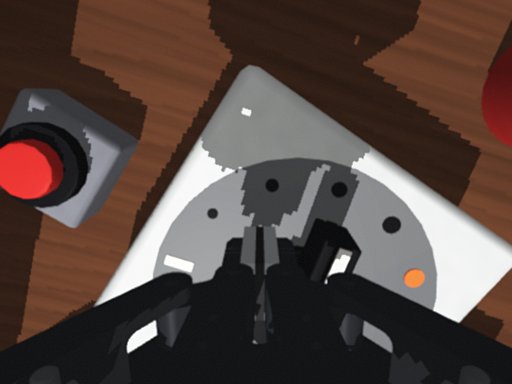

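The wing end is at about (338,240), which matches level 3. I'll do the same again for level 4.

Emit:
arm_command([
  [0.0019, -0.0009, 0, 0, 0, 0.0524],
  [0.0019, -0.0009, 0, 0, 0, 0.0524],
  [0.0019, -0.0009, 0, 0, 0, 0.0524],
  [0.0019, -0.0009, 0, 0, 0, 0.0524],
  [0.0019, -0.0009, 0, 0, 0, 0.0524],
  [0.0019, -0.0009, 0, 0, 0, 0.0524],
  [0.0019, -0.0009, 0, 0, 0, 0.0524],
  [0.0019, -0.0009, 0, 0, 0, 0.0524],
  [0.0019, -0.0009, 0, 0, 0, 0.0524],
  [0.0019, -0.0009, 0, 0, 0, 0.0524],
  [0, 0, 0, 0, 0, 0],
  [0, 0, 0, 0, 0, 0],
])

```text
clock: 7.43
eef_pos: [579.3, -81.7, 82.3]
tcp_rot: [3.142, -0.0, -1.796]
contact_force: [-0.2, -0.2, 1.1]
opening: 0.003
```

```bash
python3 chk.py 4 -13
```

```text
7.4333 [579.26491309 -81.6810874   82.31264087] -12.890329775853147 [-0.20654766 -0.18024721  1.06523108] [-0.14  0.47  1.84 -0.    0.83  1.65]
[579.61396578 -82.14676182  83.        ] (array([ 0.37609088, -0.44409663, -0.6873768 ]), array([ 6.51407037e-05, -3.00561170e-05,  1.91410552e-03]), array([ 0.37521944, -0.44486045, -0.68735913]))
1 [189. 308.] [270. 331.]
2 [222. 262.] [279. 320.]
3 [278. 236.] [293. 314.]
4 [342. 241.] [310. 315.]
5 [392. 273.] [323. 323.]
6 [413. 321.] [329. 335.]
```

View pics/w4.png

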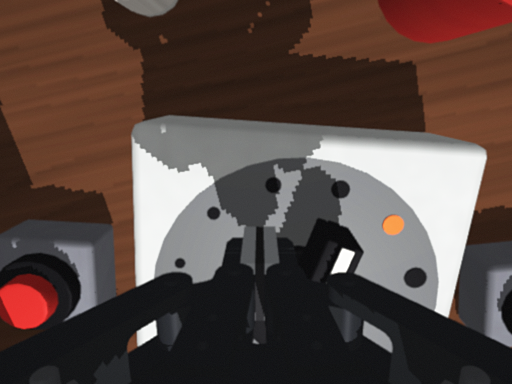

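Level 4 reached: the wing end is at about (342,240). One more click to go.

Emit:
arm_command([
  [0.0019, -0.0009, 0, 0, 0, 0.0524],
  [0.0019, -0.0009, 0, 0, 0, 0.0524],
  [0.0019, -0.0009, 0, 0, 0, 0.0524],
  [0.0019, -0.0009, 0, 0, 0, 0.0524],
  [0.0019, -0.0009, 0, 0, 0, 0.0524],
  [0.0019, -0.0009, 0, 0, 0, 0.0524],
  [0.0019, -0.0009, 0, 0, 0, 0.0524],
  [0.0019, -0.0009, 0, 0, 0, 0.0524],
  [0.0019, -0.0009, 0, 0, 0, 0.0524],
  [0.0019, -0.0009, 0, 0, 0, 0.0524],
  [0, 0, 0, 0, 0, 0],
  [0, 0, 0, 0, 0, 0],
])

```text
clock: 8.48
eef_pos: [578.8, -102.4, 82.3]
tcp_rot: [3.141, -0.0, -2.32]
contact_force: [-0.6, -0.0, -0.1]
opening: -0.0
```

```bash
python3 chk.py 5 -43
```

```text
8.4833 [ 578.81538596 -102.42438693   82.28619993] -42.90810910642625 [-0.60050869 -0.03413434 -0.06825197] [-0.18  0.47  1.83 -0.    0.84  2.14]
[ 578.86370456 -102.85325118   83.        ] (array([ 0.28131627, -0.32728177, -0.713805  ]), array([ 0.00012643, -0.00012985,  0.00160379]), array([ 0.28069825, -0.3278227 , -0.71380007]))
1 [188. 360.] [268. 347.]
2 [189. 310.] [269. 333.]
3 [221. 264.] [278. 322.]
4 [277. 238.] [293. 315.]
5 [341. 242.] [309. 316.]
6 [391. 274.] [322. 324.]
```

View pics/w5.png

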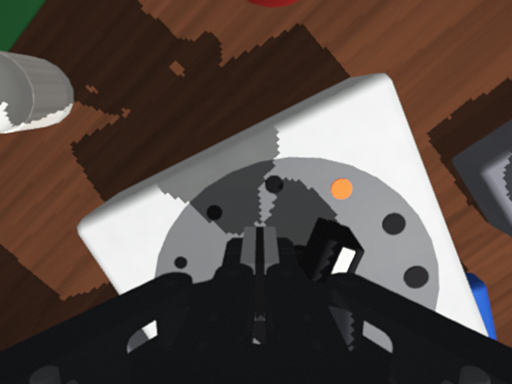

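The wing points at the orange dot, with its end at about (342,240), so the dial is at level 5. I'll back off and rise.

Emit:
arm_command([
  [-0.004, 0, 0, 0, 0, 0],
  [-0.003, 0, -0.005, 0, 0, 0],
  [0, 0, -0.015, 0, 0, 0],
  [0, 0, -0.015, 0, 0, 0],
  [0, 0, -0.015, 0, 0, 0],
  [0, 0, -0.015, 0, 0, 0],
  [0, 0, -0.015, 0, 0, 0],
  [0, 0, 0, 0, 0, 0],
  [0, 0, 0, 0, 0, 0],
])

```text
clock: 9.28
eef_pos: [584.5, -97.2, 163.1]
tcp_rot: [-3.14, 0.001, -2.322]
contact_force: [-0.3, -0.2, -0.1]
opening: 0.002
```

Run:
```python
from h import *
from rig import r
s=r.sense(); print(s["eef_pos"],s["tcp_rot"])
print(delta(s,np.array([480.6,-235.3,80]),s["tcp_rot"][2]))
f=r.grab_frame("side"); crop(f,220,100,170,130,4.5,"pics/s6.png")
f=r.grab_frame("wrist"); cv2.imwrite("pics/w6.png",f["image"])
```

```text
[584.48239762 -97.18642127 163.14710954] [-3.13989852e+00  1.16179796e-03 -2.32176920e+00]
(array([171.94519764, -18.16062025,  82.97828552]), array([-1.69413118e-03,  1.16179768e-03, -9.84119182e-07]), array([171.8487135 , -18.30117024,  83.14710954]))
```

View pics/w6.png

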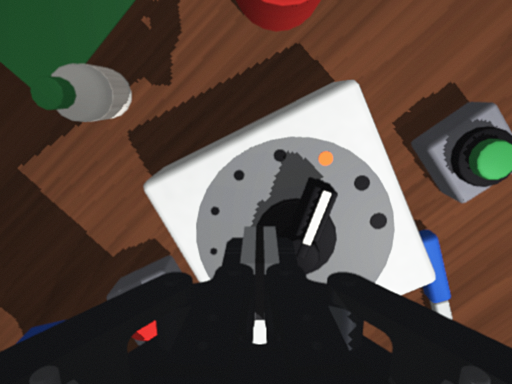

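View pics/s6.png

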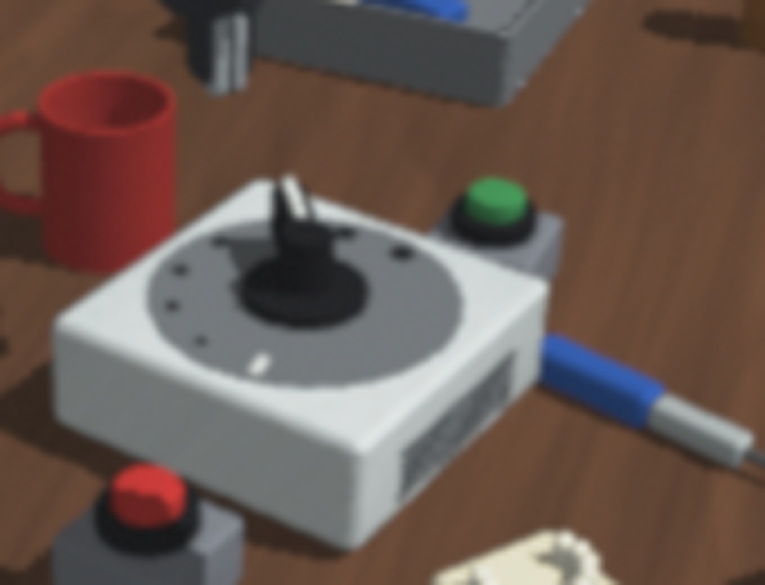

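The dial is free and at level 5. Next I'll move over the green button and down to about 60 mm.

Emit:
arm_command([
  [0.0287, -0.003, 0, 0, 0, 0],
  [0.0287, -0.003, 0, 0, 0, 0],
  [0.0287, -0.003, 0, 0, 0, 0],
  [0.0287, -0.003, 0, 0, 0, 0],
  [0.0287, -0.003, 0, 0, 0, 0],
  [0.0287, -0.003, 0, 0, 0, 0],
  [0, 0, 0.012, 0, 0, 0],
  [0, 0, 0.015, 0, 0, 0],
  [0, 0, 0.015, 0, 0, 0],
  [0, 0, 0.015, 0, 0, 0],
  [0, 0, 0.013, 0, 0, 0],
  [0, 0, 0.012, 0, 0, 0],
  [0, 0, 0.01, 0, 0, 0],
  [0, 0, 0.005, 0, 0, 0],
  [0, 0, 0, 0, 0, 0],
  [0, 0, 0, 0, 0, 0],
])

```text
clock: 10.72
eef_pos: [479.2, -235.3, 65.1]
tcp_rot: [3.141, -0.0, -2.323]
contact_force: [-0.1, -0.2, 0.2]
opening: 0.0
```

Run:
```python
from h import *
from rig import r
s=r.sense(); print(s["eef_pos"],s["tcp_rot"],s["contact_force"])
f=r.grab_frame("side"); crop(f,280,90,100,75,7,"pics/s7.png")
f=r.grab_frame("wrist"); cv2.imwrite("pics/w7.png",f["image"])
```

```text
[ 479.18681391 -235.34701236   65.06754629] [ 3.14094788e+00 -1.84538765e-04 -2.32250850e+00] [-0.12372646 -0.24438966  0.24396297]
```

View pics/w7.png

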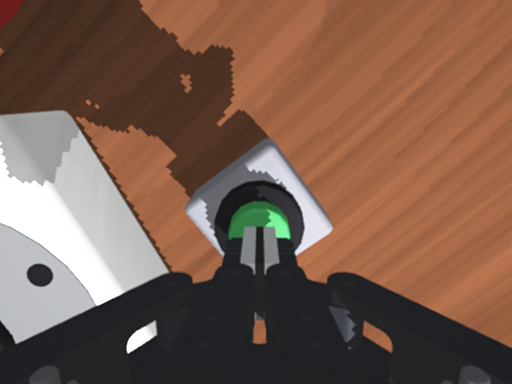

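View pics/s7.png

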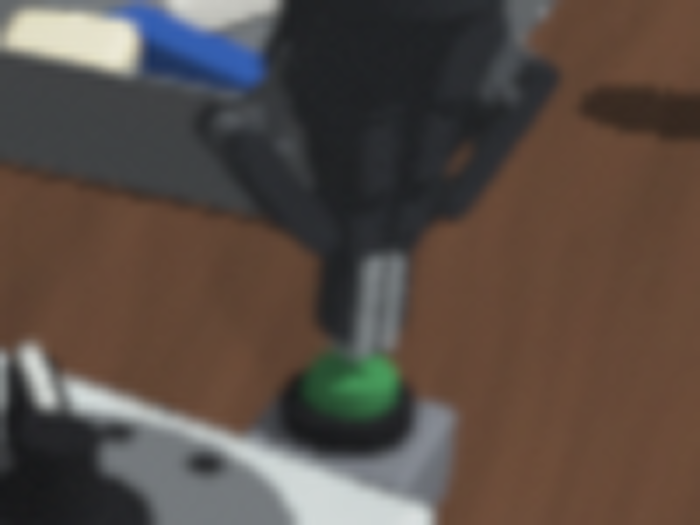

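The fingertip is centred over the green button, at about (262,235) in the wrist view, and not touching it yet. I'll lower slowly and watch the force.

Emit:
arm_command([
  [0, 0, 0.003, 0, 0, 0],
  [0, 0, 0.003, 0, 0, 0],
  [0, 0, 0.002, 0, 0, 0],
  [0, 0, 0.002, 0, 0, 0],
  [0, 0, 0.001, 0, 0, 0],
  [0, 0, 0.001, 0, 0, 0],
  [0, 0, 0, 0, 0, 0],
  [0, 0, 0, 0, 0, 0],
])

```text
clock: 11.48
eef_pos: [479.4, -235.5, 53.4]
tcp_rot: [-3.141, 0.0, -2.323]
contact_force: [-1.0, -0.4, 3.3]
opening: 0.002
```

Emit:
arm_command([
  [0, 0, 0.001, 0, 0, 0],
  [0, 0, 0.001, 0, 0, 0],
  [0, 0, 0, 0, 0, 0],
  [0, 0, 0, 0, 0, 0],
])

```text
clock: 11.82
eef_pos: [479.4, -235.4, 51.3]
tcp_rot: [-3.141, 0.0, -2.323]
contact_force: [-1.4, 0.4, 4.8]
opening: 0.003
```

Emit:
arm_command([
  [0, 0, 0.001, 0, 0, 0],
  [0, 0, 0.001, 0, 0, 0],
  [0, 0, 0, 0, 0, 0],
  [0, 0, 0, 0, 0, 0],
])

```text
clock: 12.15
eef_pos: [479.5, -235.5, 50.7]
tcp_rot: [-3.141, 0.0, -2.323]
contact_force: [-5.6, 3.3, 24.7]
opening: -0.002
```

Emit:
arm_command([
  [0, 0, 0.001, 0, 0, 0],
  [0, 0, 0.001, 0, 0, 0],
  [0, 0, 0, 0, 0, 0],
  [0, 0, 0, 0, 0, 0],
])

```text
clock: 12.48
eef_pos: [479.6, -235.6, 50.3]
tcp_rot: [-3.141, 0.0, -2.323]
contact_force: [-11.8, 6.2, 45.7]
opening: -0.002
```

It went stiff at z ≈ 51 mm, just after about 5 N, which fits the button's end stop. I'll ease off to about 5-10 N, then look.

Emit:
arm_command([
  [0, 0, -0.003, 0, 0, 0],
  [0, 0, 0, 0, 0, 0],
  [0, 0, 0, 0, 0, 0],
])

```text
clock: 12.73
eef_pos: [479.5, -235.5, 50.9]
tcp_rot: [-3.141, 0.0, -2.323]
contact_force: [-2.4, 0.7, 12.0]
opening: -0.0
```

Run:
```python
from h import *
from rig import r
f=r.grab_frame("side"); crop(f,280,90,100,75,7,"pics/s8.png")
print(r.sense()["contact_force"])
```

```text
[-2.560631    1.61341405 12.40676131]
```

View pics/s8.png

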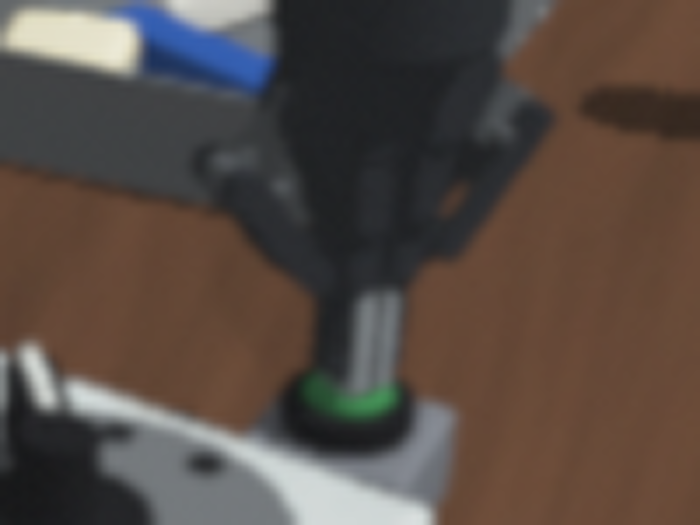

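The button is down level with its collar. I'll lift clear.

Emit:
arm_command([
  [0, 0, -0.003, 0, 0, 0],
  [0, 0, -0.005, 0, 0, 0],
  [0, 0, -0.01, 0, 0, 0],
  [0, 0, -0.015, 0, 0, 0],
  [0, 0, -0.02, 0, 0, 0],
  [0, 0, -0.02, 0, 0, 0],
  [0, 0, -0.02, 0, 0, 0],
  [0, 0, -0.02, 0, 0, 0],
  [0, 0, 0, 0, 0, 0],
  [0, 0, 0, 0, 0, 0],
])

```text
clock: 13.62
eef_pos: [479.8, -235.7, 164.5]
tcp_rot: [-3.139, 0.001, -2.323]
contact_force: [-0.0, 0.4, -0.3]
opening: -0.001
```

Run:
```python
from h import *
from rig import r
s=r.sense(); print(s["clock"],s["eef_pos"],s["contact_force"])
f=r.grab_frame("side"); crop(f,180,90,200,150,4,"pics/s9.png")
f=r.grab_frame("top"); cv2.imwrite("pics/t9.png",f["image"])
```

```text
13.6167 [ 479.78128811 -235.68788698  164.54458489] [-0.00696918  0.43637867 -0.27739781]
```

View pics/s9.png

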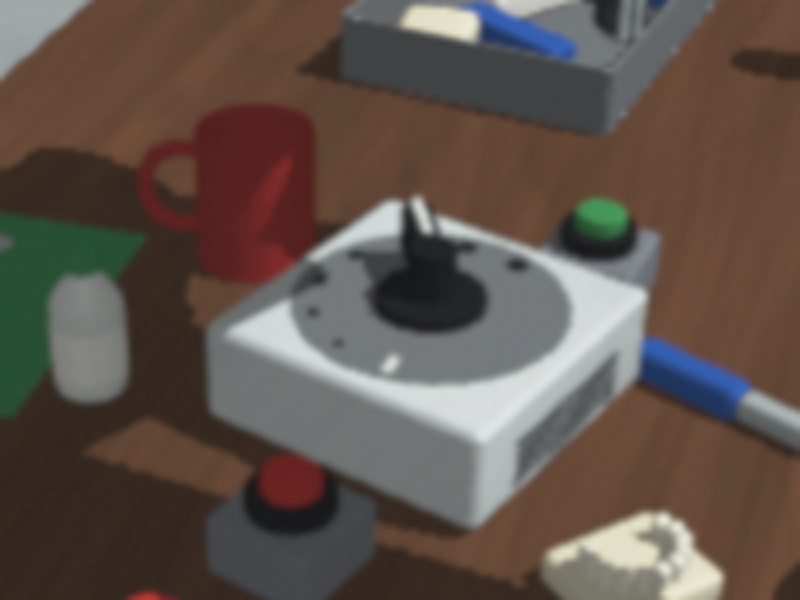

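View pics/t9.png

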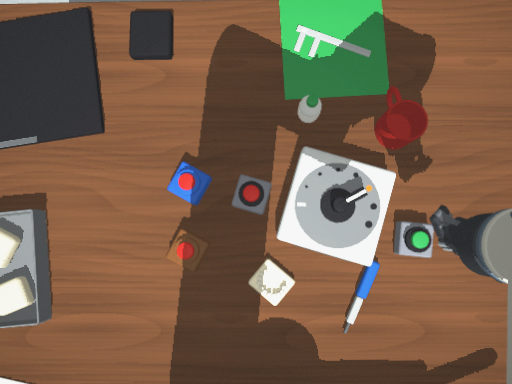

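In the top view the wing points at the orange dot (368,188). The green button is back up at (420,240), and the mug, bottle, cast and pen are where they were.

```bash
python3 -c "
from rig import r
print(r.sign_off())"
```

```text
the job is handed in; nothing more can be done
None
```

The dial rests at level five and the green start button has been pressed and has come back up. I handed the job in at about 14 s.

**Dial:** I pushed the wing round with the shut fingertips on its counterclockwise flank, from level 1 to level 5. I checked each click in the wrist camera. After backing off, the wing still pointed at the orange dot in the wrist and top views.

**Start button:** I pressed it only after the dial was set. It met its end stop at z ≈ 51 mm and looked level with its collar in the side view. It was up again after the release.

**Force:** At the end stop the tool force reached about 46 N for a moment, which is more than needed. That was the fingertips on the button, so I read the 40 N limit (arm or gripper body) as not applying; the wrist limit is 120 N.

**Last checks:** The tool was clear at z ≈ 164 mm with the force near zero. The red stop button was never touched. The cast, mug, bottle and pen look unmoved in the top view. No check failed.

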